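# Open a gate valve by one true turn past the wheel's play

## Task

First lift the wash bottle that crowds the red handwheel of the gate valve out of the way and stand it upright on the bench, a good 20 cm from the wheel's centre. Then open the closed valve by exactly one full turn of its screw, turning the wheel anticlockwise (seen from above) by its black crank handle: the wheel turns loosely through an unknown amount of play first, so feel for the point where it starts to drive the screw, count one turn from there, stop and let go. Leave the small bottle, the beaker and the tape roll alone.

Things in the scene. Friction and masses are not known exactly. Their poses are not given: they have to be found in the camera images.
- valve: Hand gate valve bolted to the bench (it does not move): dark base plate 150 x 124 x 8 mm, grey housing, pipe stubs with flanges along its x axis (162 mm from end to end). Origin on the bench under the wheel's axis, z up. Its screw stays where it is left; turned back, the wheel runs loose again through 4.7 rad of play.
- wheel_axis (a point): Fixed point on the vertical axis of the red three-spoke handwheel, 90 mm above the bench. The rim is 120 mm in diameter at its centre line (round bar 14 mm thick, top at 87 mm); the crank boss reaches 72 mm from the axis. Anticlockwise from above opens the valve.
- wheel: The red handwheel with its crank; origin on the bench under its axis, its x axis points to the crank. It first turns almost freely (under 0.5 N at the crank) through its play, 0.5 to 4.2 rad from where it stands; then it meets the screw, takes about 12 N at the crank (5 N stay while it pauses) and turns the screw with it. Where they meet differs every time and cannot be seen.
- crank_handle (a point): Centre of the grip of the upright black crank handle on the rim, 60 mm from the wheel's axis and 132 mm above the bench: a plain cylinder 21 mm in diameter, from 92 to 154 mm above the bench, free above. It spins freely about its own vertical axis, so a gripper that pinches it can go round the circle without turning.
- stem_top (a point): Top of the bright stem, 10 mm in diameter, that sticks out of the wheel's hub on the axis. 98 mm above the bench with the valve closed, as at the start; the screw raises it by only 3 mm per turn and lets it stand still while the wheel runs in its play, so it moves too little to count by.
- bottle: Loose white wash bottle, red cap and bent spout, 0.17 to 0.33 kg, at the left of the wheel (seen from the robot), 10 to 45 mm from the rim. Body 66 mm in diameter to 152 mm high; neck 32 mm in diameter, 152 to 166 mm high (lift it there, fingertips no lower than 153 mm); thin soft spout above to 207 mm. Origin on the bench, z up; the bottle's axis is at x = +22 mm.
- bottle_neck (a point): Point on the wash bottle's axis at neck height, 158 mm above its underside.
- small_bottle: Bystander: loose small white reagent bottle with red cap, 40 mm in diameter, 86 mm high. Origin at the centre of its underside.
- beaker: Bystander: loose clear beaker, 62 mm in diameter, 76 mm high. Origin at the centre of its underside.
- tape: Bystander: roll of yellow tape lying flat, 63 mm in diameter, 19 mm high. Origin at the centre of its underside.
Not all that is in view belongs to the job. What is meant by the bottle is not blue, purple or turquoise, and is the smaller of those in its own colour.

How it is judged:
By the outcome, as a careful person would: the job done as asked, in the order asked, and still so for the second after the job is handed in, with the robot touching nothing.
It also fails if it takes over 72 s, if anything falls off the work surface, if the arm or the gripper's body presses on something with over 40 N, if the wrist force passes 120 N, or if a joint passes its speed limit or range.

## Robot

A 6-joint arm with a two-finger parallel gripper is mounted at the origin on a cart in front of the work surface, level with it; the furniture and walls round the work are solid. World frame = base frame: x ahead of the robot, y to its left, z up, the work surface at z = 0. Lengths are in m, angles in rad, forces in N, time in s.
With the tool pointing down it reaches from about 0.225 to 0.875 m from the base axis. Payload 3.4 kg.
Tool frame: the origin (TCP) lies at the very end of the fingers, on their centre line; the grasp point (between the pads) lies 19 mm behind it; z points along the fingers, y is the direction in which the jaws open and shut (so a half turn about z gives the same grasp; the last joint's range is limited). The gripper opens to 85 mm and grips with 20 to 120 N. Pads are 22 mm wide; open, the fingers measure 114 mm over their backs; the gripper's body (76 mm by 85 mm) begins 54 mm behind the grasp point. The pads swing forward as they close: fully open they stand 13 mm farther back than shut.
Start: joints at [-1.38, 0.276, 1.505, -0, 1.361, -0.121], TCP at [0.176, -0.547, 0.231] pointing down, gripper open.
Joint ranges: [-2.89, 2.89], [-0.75, 2.08], [0.22, 2.7], [-1.18, 4.32], [0.11, 2.71], [-2.7, 2.7]. Speed limits (rad/s): [2.57, 2.57, 3.14, 3.14, 3.14, 3.14].

## Interface

Orientations are given as a unit quaternion [w, x, y, z].
In Python, from rig import get_state, get_image, calibration, sign_off gives the robot as it stands. The module is installed in compiled form; this text tells all that it offers.
- The arm moves only by the tool drive_tool, never from a script. Its argument "targets" is one flat list of numbers, 7 for each row, row after row: the turn, a rotation vector about the tool's x, y, z in degrees, then the shift along the tool's x, y, z in mm, then the opening, from 0 (shut) to 1 (fully open). In form: [wx, wy, wz, tx, ty, tz, fingers, wx, wy, wz, tx, ty, tz, fingers, ...]. A call has 1 to 12 rows; each row shifts and turns the commanded pose from where the row before left it, along the tool's axes as they then stand; what a row does not reach is not made up. A row lasts 1/8 s, in which the tool goes at most 62.5 mm and 10.7 degrees, less where a joint would pass 70% of its speed; a pose out of reach is approached as far as the arm can. A call is refused whole if a number of a shift passes 62.5 or a number of a turn 10.7, either way. A call with a gripper value outside its range is refused whole. The fingers move at their own pace and stop on an object; "grip_force" is the grip in N (left out, the last holds). Time passes only in rows, so rows that do not move let the fingers close. It gives the time, the measured TCP pose, the force and the opening at its end, in the units of the state.
- get_state(): the state, without advancing time (a new reading comes with each control period).
- get_image(name): name is "scene" or "top"; returns the picture (384x512x3 uint8, red, green, blue); there is no depth.
- calibration(name): a dict with "mtx" (3x3 intrinsics, pixels), "world_to_cam" (4x4, takes a point from world to camera coordinates). Camera axes: x right, y down, z forward; pixel columns grow to the right and rows downward; lengths in m; the calibration is good to about 2 mm. A picture is of the moment at which its call begins. calibration takes no time and is no camera call.
- sign_off(): hands the job in, once; it reports no verdict.
The state is a dict: "clock": time; "qpos": joint angles; "qd": joint speeds; "effort": joint torques, N m; "position": TCP position; "ee_rot": TCP orientation; "contact_force": force on the tool from outside, world axes, zero at the start; "moment": the same for the moment, N m; "width": finger opening in m.
Only numpy, scipy, OpenCV 4.12 (cv2) and the standard library are available. Lean on these libraries where they do the work, as an engineer would, in place of code of your own. Each camera call takes 0.05 s, during which the arm holds its last target.

## Working session

There is one attempt and no reset: what is moved stays moved. The work goes in short steps, Python scripts to look and compute and a tool call to move; the robot and the scene stay as the last step left them, time stands still between calls to the robot, and variables do not carry over. Pictures are saved under pics/ and viewed, and the job is handed in when it is done.

Besides the shell and the picture viewer there is one more tool, called as name(argument=value, ...), one argument or row to a line, values as JSON. drive_tool: Moves the arm, as the interface text tells. Its arguments: {"type":"object","properties":{"targets":{"type":"array"},"grip_force":{"type":"number"}},"required":["targets"]}

```bash
mkdir -p pics
python3 - <<'E'
from rig import *
import cv2
for n in("scene","top"):
    im=get_image(n); cv2.imwrite(f"pics/{n}0.png",im[:,:,::-1]); c=calibration(n); print(n,c)
s=get_state();print(s)
E
```

```text
scene {'mtx': array([[460.17985407,   0.        , 255.62119489],
       [  0.        , 460.17985407, 194.66320463],
       [  0.        ,   0.        ,   1.        ]]), 'world_to_cam': array([[ 0.98125411,  0.19250176,  0.00913472, -0.55023933],
       [ 0.11454571, -0.54445268, -0.83093355,  0.00434609],
       [-0.15498275,  0.8164033 , -0.55629668,  1.31129991],
       [ 0.        ,  0.        ,  0.        ,  1.        ]])}
top {'mtx': array([[448.14272161,   0.        , 254.73329375],
       [  0.        , 448.14272161, 193.33111596],
       [  0.        ,   0.        ,   1.        ]]), 'world_to_cam': array([[-0.50103694, -0.86542453,  0.001539  ,  0.22397063],
       [-0.83257642,  0.48153272, -0.27375674,  0.52177659],
       [ 0.23617471, -0.13844358, -0.96179773,  1.38202013],
       [ 0.        ,  0.        ,  0.        ,  1.        ]])}
{'clock': 0.1, 'qpos': array([-1.37996479e+00,  2.76540488e-01,  1.50599577e+00, -1.14608312e-05,
        1.36071303e+00, -1.21031693e-01]), 'qd': array([-8.71952641e-05, -1.31371420e-03, -4.51569355e-03, -1.86046153e-04,
       -9.82970602e-04, -1.66967662e-04]), 'effort': array([ 1.15663202e-03, -4.17698050e+01, -2.46404690e+01, -2.74217127e-04,
        5.84703012e-03,  1.96449001e-06]), 'position': array([ 0.17631267, -0.54680849,  0.23052552]), 'ee_rot': array([-8.27616209e-04,  9.87866754e-01,  1.55301611e-01, -3.45023207e-05]), 'contact_force': array([ 0.44956913, -0.14599502, -0.1480031 ]), 'moment': array([ 0.04046968, -0.00463768, -0.02964166]), 'width': 0.08543663039344358}
```

View pics/scene0.png

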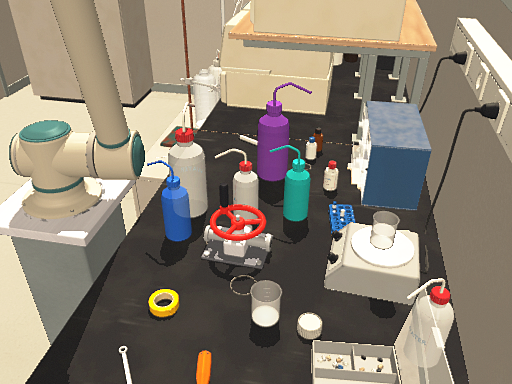

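View pics/top0.png

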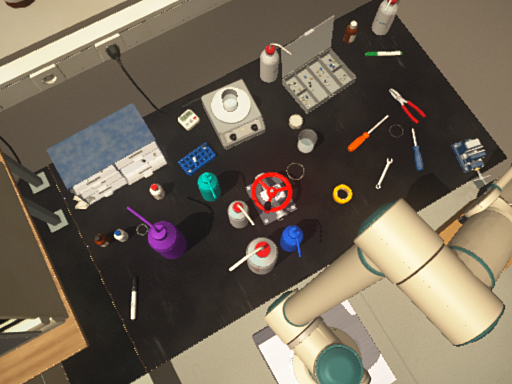

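Run:
```python
import cv2,numpy as np
a=cv2.imread("pics/scene0.png")[130:280,140:330]; b=cv2.imread("pics/top0.png")[150:290,190:340]
a=cv2.resize(a,(560,442),interpolation=2);b=cv2.resize(b,(600,560),interpolation=2)
cv2.imwrite("pics/sc1.png",a);cv2.imwrite("pics/tc1.png",b)
```

```text
(no output)
```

View pics/sc1.png

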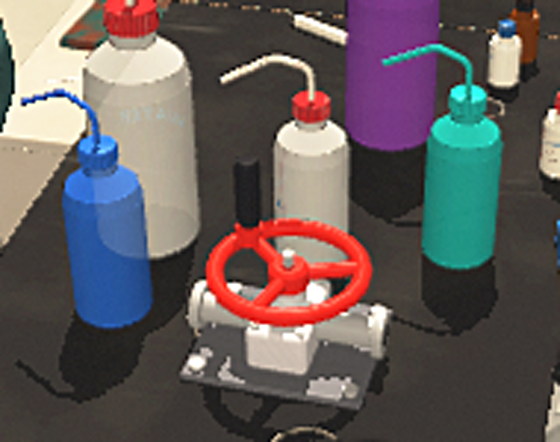

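View pics/tc1.png

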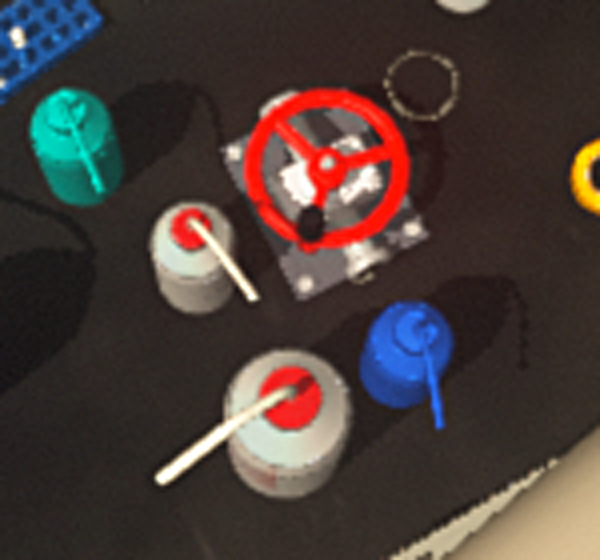

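```bash
cat > h.py <<'E'
import cv2,numpy as np
from rig import *
C={n:calibration(n) for n in("scene","top")}
def ray(n,u,v):
    c=C[n];R=c["world_to_cam"][:3,:3];t=c["world_to_cam"][:3,3]
    return -R.T@t, R.T@np.linalg.solve(c["mtx"],[u,v,1.])
def plane(n,u,v,z):
    o,d=ray(n,u,v); return o+d*(z-o[2])/d[2]
def tri(p,q):
    o1,d1=ray("scene",*p);o2,d2=ray("top",*q)
    s,_,_,_=np.linalg.lstsq(np.c_[d1,-d2],o2-o1,rcond=None)
    a=o1+d1*s[0];b=o2+d2*s[1];return (a+b)/2,np.linalg.norm(a-b)
def proj(n,X):
    c=C[n];p=c["mtx"]@(c["world_to_cam"][:3,:3]@np.array(X)+c["world_to_cam"][:3,3]);return p[:2]/p[2]
def red(im):
    im=im.astype(int);return ((im[...,0]>110)&(im[...,1]<70)&(im[...,2]<70)).astype(np.uint8)
E
python3 - <<'E'
from h import *
np.set_printoptions(precision=4,suppress=True)
for n in("scene","top"):
    im=cv2.imread(f"pics/{n}0.png")[:,:,::-1]
    m=red(im); k,l,s,c=cv2.connectedComponentsWithStats(m)
    for i in range(1,k):
        if s[i,4]>12: print(n,s[i],c[i])
    i=1+np.argmax(s[1:,4])
    cs,_=cv2.findContours((l==i).astype(np.uint8),0,1)
    cn=max(cs,key=len)[:,0,:]
    P=np.array([plane(n,u,v,.08) for u,v in cn])[:,:2]
    (cx,cy),r=cv2.minEnclosingCircle(P.astype(np.float32)); print("enc",cx,cy,r)
    e=cv2.fitEllipse(P.astype(np.float32));print("ell",e)
E
```

```text
scene [181   0   3  12  17] [182.4118   5.5882]
scene [188  85   2  10  15] [188.5333  89.3333]
scene [175 128  19  15 206] [183.8107 135.1942]
scene [313 134   8   6  15] [316.8667 136.6667]
scene [239 161  13  11  98] [244.8163 166.1633]
scene [328 162   8   7  35] [331.3714 165.5429]
scene [210 204  57  37 820] [237.7317 222.0171]
scene [430 286  20  19 250] [439.344 295.744]
enc 0.5347424745559692 -0.11232684552669525 0.07471983134746552
ell ((0.538369357585907, -0.11648223549127579), (0.1311483383178711, 0.13728058338165283), 41.68425369262695)
top [391   0   6   5  18] [393.1667   1.5556]
top [348  25   7   7  16] [350.125   29.0625]
top [266  45   9  10  59] [269.7966  49.5254]
top [407 101  19  16  83] [416.3614 108.6386]
top [401 105  18  19  84] [409.3571 114.0952]
top [348 135  15  12  15] [355.  139.6]
top [251 172  42  41 673] [271.9421 191.0342]
top [150 183   8   7  32] [153.6562 186.4375]
top [233 202  10  10  45] [237.0889 206.8889]
top [ 95 241   8   4  16] [ 98.5  242.25]
top [256 242  14  15 140] [263.05   249.0214]
enc 0.5406972169876099 -0.11366605758666992 0.06985776871442795
ell ((0.5405082702636719, -0.11580627411603928), (0.12968377768993378, 0.13420532643795013), 21.724496841430664)
```

Run:
```python
from h import *
np.set_printoptions(precision=4,suppress=True)
print("stem",plane("scene",237.7,216.8,.097),plane("top",272,190.3,.097),tri((237.7,216.8),(272,190.3)))
print("cap",tri((244.8,166),(237.2,207)))
ax=(.540,-.116)
for n in("scene","top"):
    im=cv2.imread(f"pics/{n}0.png"); 
    x0,y0=(190,170) if n=="scene" else (240,165)
    g=im.max(2)[y0:y0+60,x0:x0+80]
    m=(g<30).astype(np.uint8); k,l,s,c=cv2.connectedComponentsWithStats(m)
    for i in range(1,k):
        if 20<s[i,4]: print(n,s[i]+[x0,y0,0,0,0],c[i]+[x0,y0])
print("handle top", plane("top",268,203.5,.154),plane("scene",223.8,184.5,.154))
for a in np.linspace(2,4,5):
    X=[ax[0]+.06*np.cos(a),ax[1]+.06*np.sin(a),.154];print(a,proj("scene",X),proj("top",X))
# body
print("neck proj from scene at z .16/.178", plane("scene",244.8,166,.176),plane("top",237.2,207,.176))
for n,p in(("small",(331,188)),("beaker",(265,322)),("tape",(163,303)),("blue",(178,236)),("big",(190,212)),("teal",(296,216)),("purple",(273,176))):
    print(n,plane("scene",*p,0.0))
b=cv2.imread("pics/top0.png")[180:250,210:310];cv2.imwrite("pics/tc2.png",cv2.resize(b,(800,560),interpolation=0))
b=cv2.imread("pics/scene0.png")[140:240,190:300];cv2.imwrite("pics/sc2.png",cv2.resize(b,(660,600),interpolation=0))
```

```text
stem [ 0.541  -0.1212  0.097 ] [ 0.5389 -0.1168  0.097 ] (array([ 0.5398, -0.1173,  0.0939]), np.float64(0.000434866063467958))
cap (array([0.5309, 0.0117, 0.1574]), np.float64(0.00296282698603089))
handle top [ 0.4958 -0.0746  0.154 ] [ 0.4982 -0.0782  0.154 ]
2.0 [232.4016 181.5713] [261.0845 200.3056]
2.5 [221.0056 184.6178] [270.2221 203.6956]
3.0 [213.2358 190.3267] [279.8892 202.4436]
3.5 [211.1116 197.5058] [287.6451 196.8761]
4.0 [215.5416 204.455 ] [291.5702 188.4262]
neck proj from scene at z .16/.178 [ 0.5364 -0.0204  0.176 ] [0.5279 0.0139 0.176 ]
small [0.7482 0.2016 0.    ]
beaker [ 0.6457 -0.3334  0.    ]
tape [ 0.4239 -0.3263  0.    ]
blue [ 0.3806 -0.1045  0.    ]
big [0.3784 0.0009 0.    ]
teal [0.6637 0.0418 0.    ]
purple [0.5694 0.2331 0.    ]
```

View pics/tc2.png

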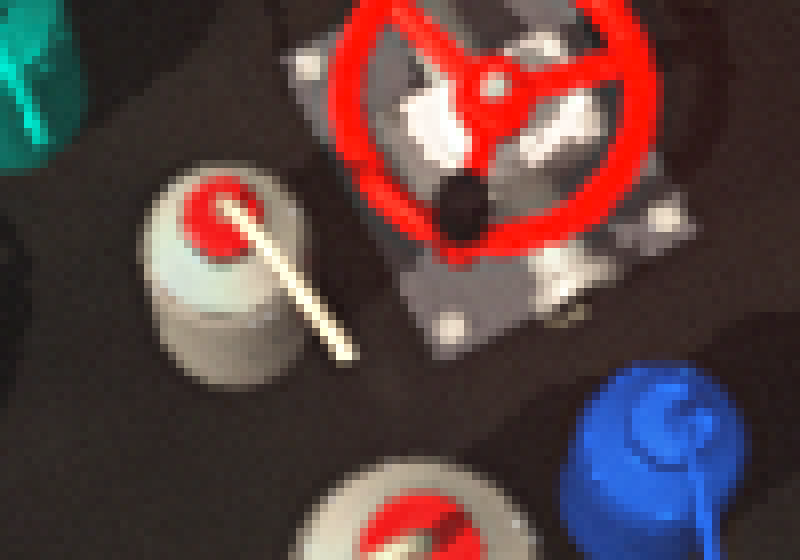

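View pics/sc2.png

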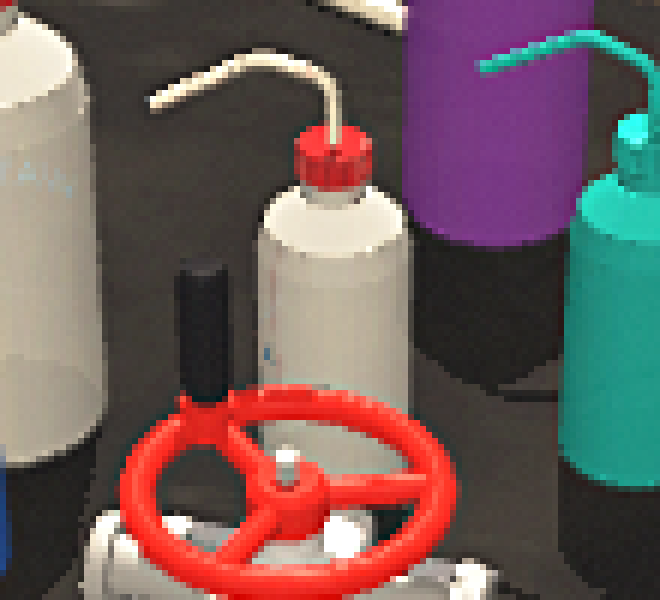

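Run:
```python
from h import *
np.set_printoptions(precision=4,suppress=True)
print("spout tip",tri((190+155/6,140+102/6),(210+350/8,180+355/8)), "root",tri((190+333/6,140+135/6),(210+230/8,180+205/8)))
print("cap159",plane("scene",245.3,166.5,.159),plane("top",237.2,207.3,.159))
print("bigcap",tri((184.3,135.7),(263.5,249.5)),"purple cap",tri((274,108),(157.5,228)),"blue cap",tri((173,183),(292,231)),"teal cap",tri((298,166),(208,180)))
for p in((200,265),(205,255),(190,280),(220,290),(175,205)): print(p,plane("top",*p,0))
im=cv2.imread("pics/top0.png")[170:330,80:320];cv2.imwrite("pics/tc3.png",cv2.resize(im,(780,520),interpolation=2))
```

```text
spout tip (array([ 0.4578, -0.0015,  0.1811]), np.float64(0.0025245447883618798)) root (array([0.5315, 0.0073, 0.1695]), np.float64(0.0013463007256147976))
cap159 [0.5319 0.006  0.159 ] [0.5311 0.0127 0.159 ]
bigcap (array([0.3743, 0.0152, 0.2227]), np.float64(0.002181145115451532)) purple cap (array([0.5703, 0.2421, 0.2215]), np.float64(0.01296205722443914)) blue cap (array([ 0.3831, -0.0951,  0.1543]), np.float64(0.008273725249617182)) teal cap (array([0.6567, 0.0479, 0.1508]), np.float64(0.005271825117365713))
(200, 265) [0.4605 0.1987 0.    ]
(205, 255) [0.4811 0.169  0.    ]
(190, 280) [0.4342 0.2495 0.    ]
(220, 290) [0.3578 0.1808 0.    ]
(175, 205) [0.6813 0.1765 0.    ]
```

View pics/tc3.png

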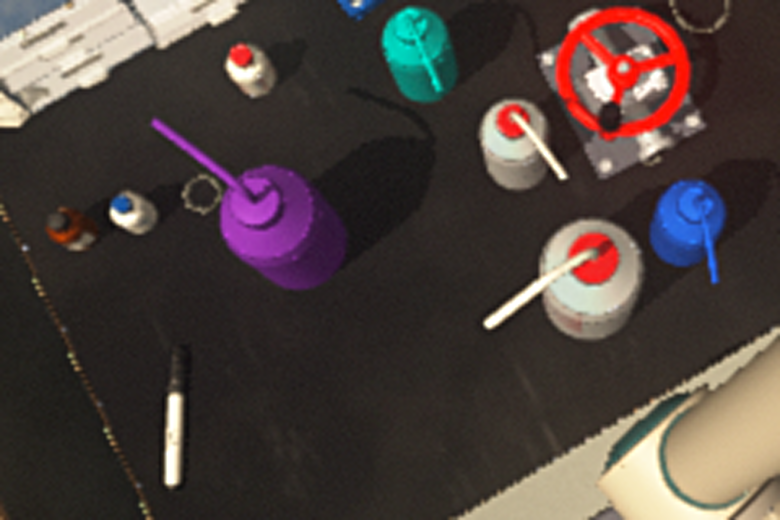

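Run:
```python
from h import *
np.set_printoptions(precision=4,suppress=True)
for z in(.22,.25,.28,.31):
    X=plane("top",230.8,269,z);print(z,X,proj("scene",X))
print(plane("top",134,299,0),plane("top",133,280,0))
im=cv2.imread("pics/scene0.png")[60:230,140:240];cv2.imwrite("pics/sc3.png",cv2.resize(im,(350,595),interpolation=2))
```

```text
0.22 [0.3722 0.1204 0.22  ] [195.7805 119.2987]
0.25 [0.3685 0.1207 0.25  ] [193.7714 108.6366]
0.28 [0.3649 0.121  0.28  ] [191.7092  97.6921]
0.31 [0.3612 0.1213 0.31  ] [189.5915  86.4539]
[0.4709 0.4324 0.    ] [0.5265 0.409  0.    ]
```

View pics/sc3.png

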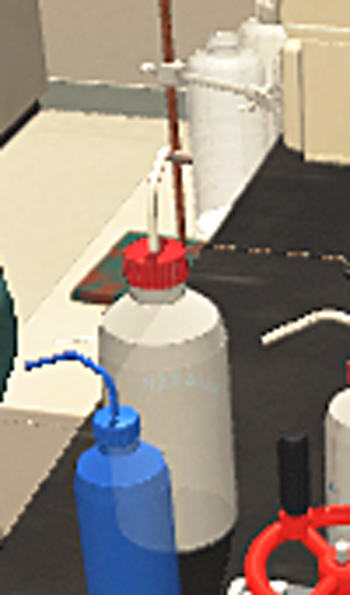

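drive_tool(
  targets=[0, 0, 8.95, 0, 0, -35, 1, 0, 0, 8.95, 0, 0, -35, 1, 0, 0, 0, 32, -50, 0, 1, 0, 0, 0, 32, -50, 0, 1, 0, 0, 0, 32, -50, 0, 1, 0, 0, 0, 32, -50, 0, 1, 0, 0, 0, 32, -50, 0, 1, 0, 0, 0, 32, -50, 0, 1, 0, 0, 0, 32, -50, 0, 1, 0, 0, 0, 32, -50, 0, 1, 0, 0, 0, 32, -50, 0, 1],
  grip_force=40,
)

```text
clock: 1.48
position: [0.4653, -0.0957, 0.3011]
ee_rot: [0.0, 1.0, -0.0, -0.0]
contact_force: [0.3, -1.0, 0.5]
width: 0.0856
```

drive_tool(
  targets=[0, 0, 0, 33.5, -53, 0, 1, 0, 0, 0, 33.5, -53, 0, 1, 0, 0, 0, 0, 0, 40, 1, 0, 0, 0, 0, 0, 40, 1, 0, 0, 0, 0, 0, 0, 1],
)

```text
clock: 2.1
position: [0.5289, 0.0087, 0.2181]
ee_rot: [-0.0, 1.0, -0.0, -0.004]
contact_force: [-0.6, 0.0, 0.7]
width: 0.0854
```

Run:
```python
from h import *
a=get_image("scene");b=get_image("top")
a=cv2.resize(a[90:230,190:310],(514,600),interpolation=2)[:,:,::-1];b=cv2.resize(b[170:250,190:290],(750,600),interpolation=2)[:,:,::-1]
cv2.imwrite("pics/s4.png",a);cv2.imwrite("pics/t4.png",b);print(get_state()["position"],proj("top",[.531,.009,.159]))
```

```text
[0.53194896 0.00798392 0.22198358] [238.29984556 206.73806803]
```

View pics/s4.png

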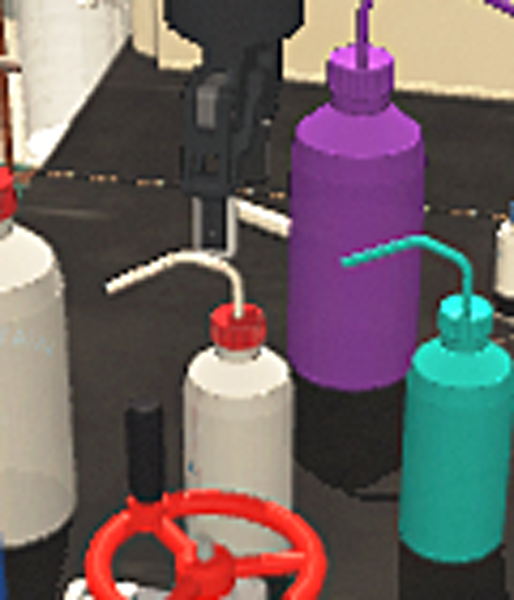

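View pics/t4.png

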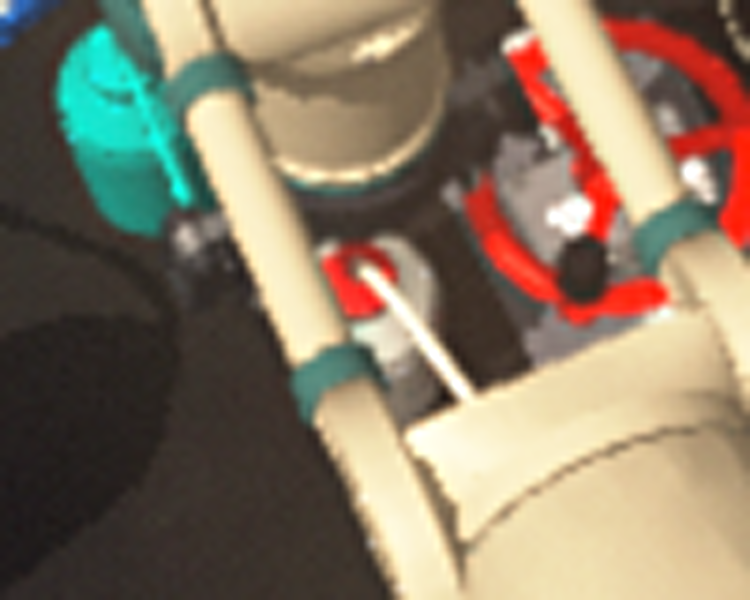

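Run:
```python
from h import *
for X in([.532,-.036,.235],[.532,.05,.235],[.531,.009,.159]):print(proj("scene",X))
```

```text
[241.4137672  147.13308633]
[248.97857652 131.14466323]
[245.19470659 165.85992292]
```

drive_tool(
  targets=[0, 0, 0, 0, 0, 25, 1, 0, 0, 0, 0, 0, 25, 1, 0, 0, 0, 0, 0, 16, 1, 0, 0, 0, 0, 0, 0, 1, 0, 0, 0, 0, 0, 0, 0.2, 0, 0, 0, 0, 0, 0, 0.2, 0, 0, 0, 0, 0, 0, 0.2, 0, 0, 0, 0, 0, 0, 0.2, 0, 0, 0, 0, 0, 0, 0.2],
)

```text
clock: 3.32
position: [0.5323, 0.0083, 0.1563]
ee_rot: [-0.0, 1.0, -0.0, 0.001]
contact_force: [-0.5, 0.9, 5.7]
width: 0.0297
```

drive_tool(
  targets=[0, 0, 0, 0, 0, 0, 0.1, 0, 0, 0, 0, 0, 0, 0.1, 0, 0, 0, 0, 0, -10, 0.1, 0, 0, 0, 0, 0, -15, 0.1, 0, 0, 0, 0, 0, 0, 0.1],
)

```text
clock: 3.95
position: [0.5325, 0.0079, 0.1817]
ee_rot: [0.0, 1.0, -0.0, 0.001]
contact_force: [0.1, 0.4, -3.7]
width: 0.0299
```

Run:
```python
from h import *
a=get_image("scene");print(get_state()["contact_force"])
a=cv2.resize(a[90:230,190:310],(514,600),interpolation=2)[:,:,::-1]
cv2.imwrite("pics/s5.png",a)
```

```text
[-0.01528212 -0.14220054 -2.33183053]
```

View pics/s5.png

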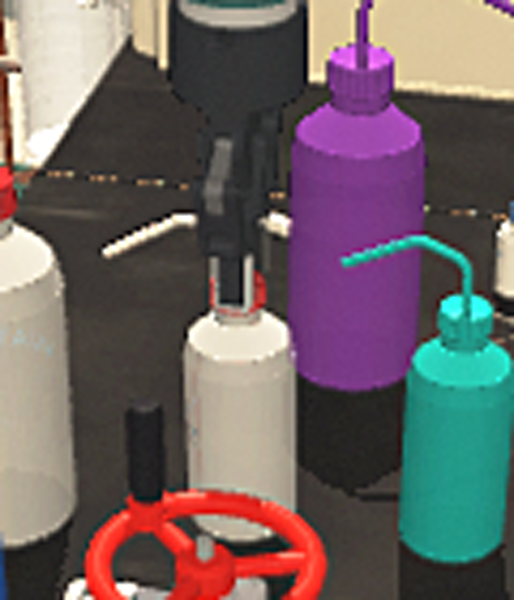

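drive_tool(
  targets=[0, 0, 0, 0, 0, -15, 0.1, 0, 0, 0, 0, 0, -15, 0.1, 0, 0, 0, -8, -28, 0, 0.1, 0, 0, 0, -8, -28, 0, 0.1, 0, 0, 0, -8, -28, 0, 0.1, 0, 0, 0, -8, -28, 0, 0.1, 0, 0, 0, -15, -22.5, 0, 0.1, 0, 0, 0, -15, -22.5, 0, 0.1, 0, 0, 0, -15, -22.5, 0, 0.1, 0, 0, 0, -15, -22.5, 0, 0.1, 0, 0, 0, 0, 0, 0, 0.1],
)

```text
clock: 5.38
position: [0.4388, 0.2114, 0.2112]
ee_rot: [-0.0, 1.0, 0.001, 0.0]
contact_force: [1.0, -0.6, -2.3]
width: 0.0299
```

drive_tool(
  targets=[0, 0, 0, 0, 0, 18, 0.1, 0, 0, 0, 0, 0, 18, 0.1, 0, 0, 0, 0, 0, 10, 0.1, 0, 0, 0, 0, 0, 4, 0.1, 0, 0, 0, 0, 0, 0, 0.1],
)

```text
clock: 6.0
position: [0.4401, 0.2101, 0.1605]
ee_rot: [0.0, 1.0, -0.0, 0.0]
contact_force: [0.1, 0.1, -2.4]
width: 0.03
```

drive_tool(
  targets=[0, 0, 0, 0, 0, 3, 0.1, 0, 0, 0, 0, 0, 0.8, 0.1, 0, 0, 0, 0, 0, 0, 0.1],
)

```text
clock: 6.38
position: [0.4397, 0.2102, 0.1566]
ee_rot: [0.0, 1.0, -0.0, 0.0]
contact_force: [-0.1, 0.4, -2.8]
width: 0.0298
```

drive_tool(
  targets=[0, 0, 0, 0, 0, 1.2, 0.1, 0, 0, 0, 0, 0, 0, 0.1],
)

```text
clock: 6.62
position: [0.4404, 0.2106, 0.1563]
ee_rot: [-0.0, 1.0, -0.0, 0.001]
contact_force: [-0.5, 0.9, 4.7]
width: 0.0297
```

Touching down. Open slowly, then rise.

drive_tool(
  targets=[0, 0, 0, 0, 0, 0, 0.5, 0, 0, 0, 0, 0, 0, 0.6, 0, 0, 0, 0, 0, 0, 1, 0, 0, 0, 0, 0, 0, 1, 0, 0, 0, 0, 0, 0, 1, 0, 0, 0, 0, 0, -40, 1, 0, 0, 0, 0, 0, -60, 1, 0, 0, 0, 0, 0, -40, 1, 0, 0, 0, 0, 0, 0, 1],
)

```text
clock: 7.75
position: [0.4415, 0.2108, 0.2989]
ee_rot: [-0.001, 1.0, -0.0, 0.004]
contact_force: [0.1, -0.4, -0.8]
width: 0.0853
```

Run:
```python
from h import *
a=get_image("scene");b=get_image("top");print(get_state()["position"])
cv2.imwrite("pics/s6.png",a[:,:,::-1]);cv2.imwrite("pics/t6.png",b[:,:,::-1])
```

```text
[0.43936065 0.21008594 0.29498804]
```

View pics/s6.png

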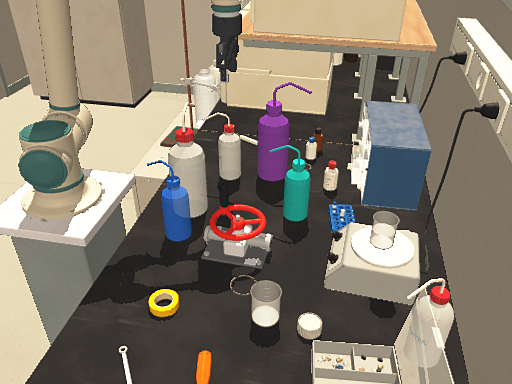

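View pics/t6.png

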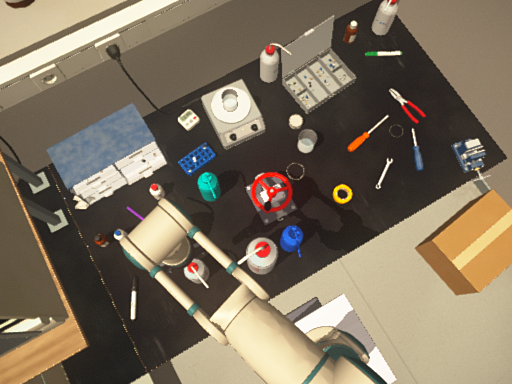

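drive_tool(
  targets=[0, 0, 0, 11.5, 57, 0, 1, 0, 0, 0, 11.5, 57, 0, 1, 0, 0, 0, 11.5, 57, 0, 1, 0, 0, 0, 11.5, 57, 0, 1, 0, 0, 0, 11.5, 58, 0, 1, 0, 0, 0, 0, 0, 50, 1, 0, 0, 0, 0, 0, 50, 1, 0, 0, 0, 0, 0, 0, 1],
)

```text
clock: 8.85
position: [0.4926, -0.0749, 0.1903]
ee_rot: [-0.002, 1.0, -0.001, -0.006]
contact_force: [-0.6, -0.1, -0.1]
width: 0.0853
```

Run:
```python
from h import *
a=get_image("scene");print(get_state()["position"])
a=cv2.resize(a[110:250,180:300],(514,600),interpolation=2)[:,:,::-1]
cv2.imwrite("pics/s7.png",a)
b=get_image("top");b=cv2.resize(b[160:240,230:330],(750,600),interpolation=2)[:,:,::-1]
cv2.imwrite("pics/t7.png",b)
```

```text
[ 0.49523022 -0.07540732  0.19322949]
```

View pics/s7.png

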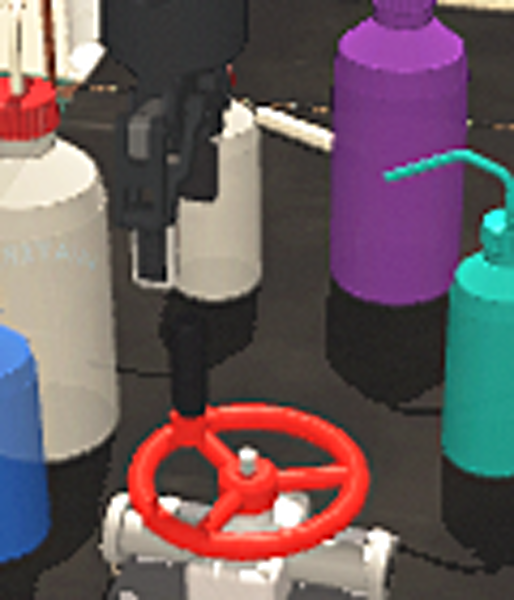

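View pics/t7.png

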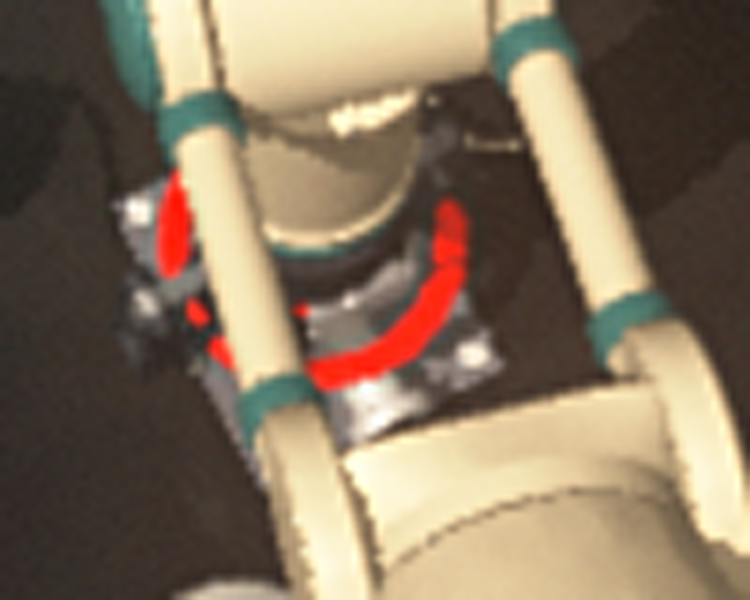

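Run:
```python
from h import *
for X in([.4955,-.1185,.206],[.497,-.0764,.154],[.497,-.0764,.1]):print(proj("scene",X),proj("top",X))
```

```text
[217.41055724 174.17605282] [281.46450912 191.89531952]
[223.48473997 184.03290037] [268.32728037 202.88671567]
[224.14621455 202.81669172] [267.80155017 207.22152892]
```

drive_tool(
  targets=[0, 0, 0, 2, 0, 40, 1, 0, 0, 0, 0, 0, 30, 1, 0, 0, 0, 0, 0, 9, 1, 0, 0, 0, 0, 0, 0, 1, 0, 0, 0, 0, 0, 0, 0.1, 0, 0, 0, 0, 0, 0, 0.1, 0, 0, 0, 0, 0, 0, 0.1, 0, 0, 0, 0, 0, 0, 0.1, 0, 0, 0, 0, 0, 0, 0.1, 0, 0, 0, 0, 0, 0, 0.1],
  grip_force=60,
)

```text
clock: 10.2
position: [0.499, -0.0757, 0.1169]
ee_rot: [-0.0, 1.0, -0.0, 0.0]
contact_force: [-0.6, 1.3, 6.4]
width: 0.0196
```

Run:
```python
from h import *
a=get_image("scene");s=get_state();print(s["position"],s["contact_force"],s["moment"],s["width"])
a=cv2.resize(a[110:250,180:300],(514,600),interpolation=2)[:,:,::-1]
cv2.imwrite("pics/s8.png",a)
```

```text
[ 0.49904586 -0.07573908  0.11687473] [-1.94040062  0.55311627  6.03148632] [ 0.16760558  0.26900915 -0.01176643] 0.019220023273989677
```

View pics/s8.png

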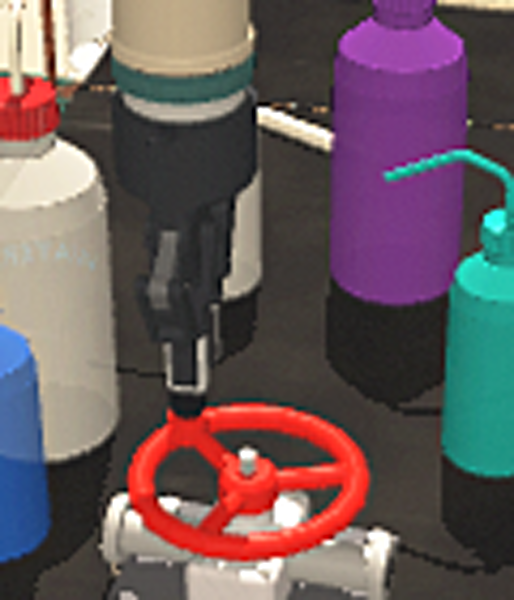

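Run:
```python
import numpy as np
for a in range(135,135+376,8):
    f=lambda t:60*np.array([np.cos(np.radians(t)),np.sin(np.radians(t))])
    d=np.round(f(a+8),1)-np.round(f(a),1);print(a+8,round(d[0],1),round(-d[1],1),end=' | ')
```

```text
143 -5.5 6.3 | 151 -4.6 7.0 | 159 -3.5 7.6 | 167 -2.5 8.0 | 175 -1.3 8.3 | 183 -0.1 8.3 | 191 1.0 8.3 | 199 2.2 8.1 | 207 3.2 7.7 | 215 4.4 7.2 | 223 5.2 6.5 | 231 6.1 5.7 | 239 6.9 4.8 | 247 7.5 3.8 | 255 7.9 2.8 | 263 8.2 1.6 | 271 8.3 0.4 | 279 8.4 -0.7 | 287 8.1 -1.9 | 295 7.9 -3.0 | 303 7.3 -4.1 | 311 6.7 -5.0 | 319 5.9 -5.9 | 327 5.0 -6.7 | 335 4.1 -7.3 | 343 3.0 -7.9 | 351 1.9 -8.1 | 359 0.7 -8.4 | 367 -0.4 -8.3 | 375 -1.6 -8.2 | 383 -2.8 -7.9 | 391 -3.8 -7.5 | 399 -4.8 -6.9 | 407 -5.7 -6.1 | 415 -6.5 -5.2 | 423 -7.2 -4.4 | 431 -7.7 -3.2 | 439 -8.1 -2.2 | 447 -8.3 -1.0 | 455 -8.3 0.1 | 463 -8.3 1.3 | 471 -8.0 2.5 | 479 -7.6 3.5 | 487 -7.0 4.6 | 495 -6.3 5.5 | 503 -5.5 6.3 | 511 -4.6 7.0 |
```

drive_tool(
  targets=[0, 0, 0, -5.6, 6.2, -1, 0.1, 0, 0, 0, -4.6, 7, 0, 0.1, 0, 0, 0, -3.6, 7.5, 0, 0.1],
)

```text
clock: 10.62
position: [0.4858, -0.0976, 0.117]
ee_rot: [0.0, 1.0, -0.0, 0.001]
contact_force: [5.9, -2.3, -5.5]
width: 0.0195
```

drive_tool(
  targets=[0, 0, 0, -1.5, 8.4, 0.5, 0.1],
)

```text
clock: 10.75
position: [0.4838, -0.1057, 0.1169]
ee_rot: [0.0, 1.0, -0.001, 0.0]
contact_force: [2.3, -0.7, -0.9]
width: 0.0194
```

drive_tool(
  targets=[0, 0, 0, -1.3, 8.3, 0, 0.1],
)

```text
clock: 10.88
position: [0.4828, -0.1139, 0.117]
ee_rot: [0.0, 1.0, -0.001, 0.001]
contact_force: [4.4, -1.1, -3.2]
width: 0.0193
```

drive_tool(
  targets=[0, 0, 0, -0.1, 8.3, 0, 0.1],
)

```text
clock: 11.0
position: [0.483, -0.1221, 0.117]
ee_rot: [-0.0, 1.0, -0.001, 0.001]
contact_force: [5.7, 0.4, -2.7]
width: 0.0197
```

drive_tool(
  targets=[0, 0, 0, 1.8, 8.3, 0, 0.1],
)

```text
clock: 11.12
position: [0.4844, -0.1302, 0.1169]
ee_rot: [-0.0, 1.0, -0.0, 0.0]
contact_force: [3.8, 1.5, -1.8]
width: 0.0193
```

drive_tool(
  targets=[0, 0, 0, 2.2, 8.1, 0, 0.1],
)

```text
clock: 11.25
position: [0.4867, -0.1381, 0.1169]
ee_rot: [-0.0, 1.0, -0.001, 0.0]
contact_force: [5.1, 1.9, -1.4]
width: 0.0193
```

drive_tool(
  targets=[0, 0, 0, 3.2, 7.7, 0, 0.1],
)

```text
clock: 11.38
position: [0.4901, -0.1456, 0.1169]
ee_rot: [-0.001, 1.0, -0.001, 0.001]
contact_force: [6.4, 3.2, -2.2]
width: 0.0194
```

drive_tool(
  targets=[0, 0, 0, 5.1, 6.8, 0, 0.1],
)

```text
clock: 11.5
position: [0.4946, -0.1523, 0.1169]
ee_rot: [-0.001, 1.0, -0.0, -0.0]
contact_force: [2.7, 3.3, -0.5]
width: 0.0195
```

drive_tool(
  targets=[0, 0, 0, 5.2, 6.5, 0, 0.1],
)

```text
clock: 11.62
position: [0.4999, -0.1587, 0.1169]
ee_rot: [-0.001, 1.0, -0.0, -0.0]
contact_force: [4.4, 4.7, 0.2]
width: 0.0195
```

drive_tool(
  targets=[0, 0, 0, 6.1, 5.7, 0, 0.1],
)

```text
clock: 11.75
position: [0.506, -0.1642, 0.1169]
ee_rot: [-0.001, 1.0, -0.001, -0.0]
contact_force: [3.8, 5.7, 1.5]
width: 0.0197
```

drive_tool(
  targets=[0, 0, 0, 7.4, 4.1, 0, 0.1],
)

```text
clock: 11.88
position: [0.5129, -0.1686, 0.1169]
ee_rot: [-0.0, 1.0, -0.0, -0.001]
contact_force: [1.8, 3.9, 3.0]
width: 0.0196
```

drive_tool(
  targets=[0, 0, 0, 7.5, 3.6, 0, 0.1],
)

```text
clock: 12.0
position: [0.5205, -0.1724, 0.1169]
ee_rot: [-0.0, 1.0, -0.0, -0.001]
contact_force: [1.2, 3.8, 3.1]
width: 0.0192
```

drive_tool(
  targets=[0, 0, 0, 7.9, 2.6, 0, 0.1],
)

```text
clock: 12.12
position: [0.5286, -0.175, 0.1169]
ee_rot: [-0.0, 1.0, -0.0, -0.001]
contact_force: [1.3, 4.7, 3.4]
width: 0.0194
```

```bash
cat > fit.py <<'E'
import numpy as np
P=np.array([[.4858,-.0976],[.4838,-.1057],[.4828,-.1139],[.483,-.1221],[.4844,-.1302],[.4867,-.1381],[.4901,-.1456],[.4946,-.1523],[.4999,-.1587],[.506,-.1642],[.5129,-.1686],[.5205,-.1724],[.5286,-.175]])*1e3
A=np.c_[2*P,np.ones(len(P))];s=np.linalg.lstsq(A,(P**2).sum(1),rcond=None)[0]
print(s[:2],np.sqrt(s[2]+s[0]**2+s[1]**2),[round(x,1) for x in np.degrees(np.arctan2(P[:,1]-s[1],P[:,0]-s[0]))%360])
E
python3 fit.py
```

```text
[ 542.83342106 -116.62192081] 60.07936366937443 [np.float64(161.6), np.float64(169.5), np.float64(177.4), np.float64(185.2), np.float64(193.1), np.float64(200.9), np.float64(208.8), np.float64(216.5), np.float64(224.4), np.float64(232.3), np.float64(240.1), np.float64(248.2), np.float64(256.3)]
```

```bash
cat > tab.py <<'E'
import numpy as np,sys
cx,cy,a0,step,n=map(float,sys.argv[1:6])
p=np.array([cx,cy]);C=np.array([542.8,-116.6]);a=a0
for i in range(int(n)):
    a+=step;q=np.round(C+60*np.array([np.cos(np.radians(a)),np.sin(np.radians(a))]),1);d=q-p;p=q
    print(f"{a:.1f}: {d[0]:.1f}, {-d[1]:.1f}  {q}")
E
python3 tab.py 528.5 -175.6 256.3 8 17
```

```text
264.3: 8.3, 0.7  [ 536.8 -176.3]
272.3: 8.4, 0.3  [ 545.2 -176.6]
280.3: 8.3, -1.0  [ 553.5 -175.6]
288.3: 8.1, -2.0  [ 561.6 -173.6]
296.3: 7.8, -3.2  [ 569.4 -170.4]
304.3: 7.2, -4.2  [ 576.6 -166.2]
312.3: 6.6, -5.2  [ 583.2 -161. ]
320.3: 5.8, -6.1  [ 589.  -154.9]
328.3: 4.8, -6.8  [ 593.8 -148.1]
336.3: 3.9, -7.4  [ 597.7 -140.7]
344.3: 2.9, -7.9  [ 600.6 -132.8]
352.3: 1.7, -8.2  [ 602.3 -124.6]
360.3: 0.5, -8.3  [ 602.8 -116.3]
368.3: -0.6, -8.4  [ 602.2 -107.9]
376.3: -1.8, -8.1  [600.4 -99.8]
384.3: -2.9, -7.9  [597.5 -91.9]
392.3: -4.0, -7.4  [593.5 -84.5]
```

drive_tool(
  targets=[0, 0, 0, 8.3, 0.7, 0, 0.1],
)

```text
clock: 12.25
position: [0.537, -0.1763, 0.1169]
ee_rot: [0.001, 1.0, -0.0, -0.0]
contact_force: [0.3, 1.2, 3.2]
width: 0.0193
```

drive_tool(
  targets=[0, 0, 0, 8.4, 0.3, 0, 0.1],
)

```text
clock: 12.38
position: [0.5455, -0.1765, 0.1169]
ee_rot: [0.001, 1.0, -0.0, -0.0]
contact_force: [-4.9, 0.3, 5.5]
width: 0.0196
```

drive_tool(
  targets=[0, 0, 0, 8.3, -1.0, 0, 0.1],
)

```text
clock: 12.5
position: [0.5489, -0.1762, 0.1167]
ee_rot: [0.001, 1.0, 0.001, -0.006]
contact_force: [-13.0, -4.3, 11.3]
width: 0.0192
```

drive_tool(
  targets=[0, 0, 0, 0, 0, 0, 0.1, 0, 0, 0, 0, 0, 0, 0.1],
)

```text
clock: 12.75
position: [0.5502, -0.176, 0.1168]
ee_rot: [0.001, 1.0, 0.0, -0.004]
contact_force: [-8.3, -1.3, 8.5]
width: 0.0192
```

drive_tool(
  targets=[0, 0, 0, 8.1, -2.0, 0, 0.1, 0, 0, 0, 7.8, -3.2, 0, 0.1, 0, 0, 0, 7.2, -4.2, 0, 0.1],
  grip_force=90,
)

```text
clock: 13.12
position: [0.5726, -0.1686, 0.1169]
ee_rot: [0.003, 1.0, 0.001, -0.005]
contact_force: [-10.3, -7.1, 9.2]
width: 0.0185
```

drive_tool(
  targets=[0, 0, 0, 6.6, -5.2, -0.5, 0.1, 0, 0, 0, 5.8, -6.1, 0, 0.1, 0, 0, 0, 4.8, -6.8, 0, 0.1, 0, 0, 0, 3.9, -7.4, 0, 0.1, 0, 0, 0, 2.9, -7.9, 0, 0.1, 0, 0, 0, 1.7, -8.2, 0, 0.1],
)

```text
clock: 13.88
position: [0.6016, -0.1292, 0.117]
ee_rot: [0.005, 1.0, 0.0, -0.001]
contact_force: [-3.6, -11.3, 1.3]
width: 0.0188
```

```bash
python3 tab.py 602.3 -124.6 352.3 8 36
```

```text
360.3: 0.5, -8.3  [ 602.8 -116.3]
368.3: -0.6, -8.4  [ 602.2 -107.9]
376.3: -1.8, -8.1  [600.4 -99.8]
384.3: -2.9, -7.9  [597.5 -91.9]
392.3: -4.0, -7.4  [593.5 -84.5]
400.3: -4.9, -6.7  [588.6 -77.8]
408.3: -5.9, -6.0  [582.7 -71.8]
416.3: -6.6, -5.1  [576.1 -66.7]
424.3: -7.3, -4.2  [568.8 -62.5]
432.3: -7.8, -3.1  [561.  -59.4]
440.3: -8.1, -1.9  [552.9 -57.5]
448.3: -8.3, -0.9  [544.6 -56.6]
456.3: -8.4, 0.4  [536.2 -57. ]
464.3: -8.2, 1.5  [528.  -58.5]
472.3: -8.0, 2.6  [520.  -61.1]
480.3: -7.5, 3.7  [512.5 -64.8]
488.3: -6.9, 4.7  [505.6 -69.5]
496.3: -6.2, 5.6  [499.4 -75.1]
504.3: -5.3, 6.5  [494.1 -81.6]
512.3: -4.4, 7.1  [489.7 -88.7]
520.3: -3.4, 7.7  [486.3 -96.4]
528.3: -2.3, 8.0  [ 484.  -104.4]
536.3: -1.1, 8.3  [ 482.9 -112.7]
544.3: 0.1, 8.4  [ 483.  -121.1]
552.3: 1.2, 8.3  [ 484.2 -129.4]
560.3: 2.3, 8.0  [ 486.5 -137.4]
568.3: 3.5, 7.6  [ 490. -145.]
576.3: 4.4, 7.1  [ 494.4 -152.1]
584.3: 5.5, 6.4  [ 499.9 -158.5]
592.3: 6.2, 5.6  [ 506.1 -164.1]
600.3: 7.0, 4.6  [ 513.1 -168.7]
608.3: 7.5, 3.6  [ 520.6 -172.3]
616.3: 8.0, 2.6  [ 528.6 -174.9]
624.3: 8.2, 1.4  [ 536.8 -176.3]
632.3: 8.4, 0.3  [ 545.2 -176.6]
640.3: 8.3, -1.0  [ 553.5 -175.6]
```

drive_tool(
  targets=[0, 0, 0, 0.5, -8.3, 0, 0.1, 0, 0, 0, -0.6, -8.4, 0, 0.1, 0, 0, 0, -1.8, -8.1, 0, 0.1, 0, 0, 0, -2.9, -7.9, 0, 0.1, 0, 0, 0, -4.0, -7.4, 0, 0.1, 0, 0, 0, -4.9, -6.7, 0, 0.1, 0, 0, 0, -5.9, -6.0, 0, 0.1, 0, 0, 0, -6.6, -5.1, 0, 0.1],
)

```text
clock: 14.88
position: [0.5812, -0.0701, 0.1172]
ee_rot: [0.004, 1.0, 0.0, 0.005]
contact_force: [9.7, -8.0, -6.8]
width: 0.0189
```

drive_tool(
  targets=[0, 0, 0, -7.3, -4.2, 0.5, 0.1, 0, 0, 0, -7.8, -3.1, 0, 0.1, 0, 0, 0, -8.1, -1.9, 0, 0.1, 0, 0, 0, -8.3, -0.9, 0, 0.1, 0, 0, 0, -8.4, 0.4, 0, 0.1, 0, 0, 0, -8.2, 1.5, 0, 0.1, 0, 0, 0, -8.0, 2.6, 0, 0.1, 0, 0, 0, -7.5, 3.7, 0, 0.1],
)

```text
clock: 15.88
position: [0.5176, -0.0624, 0.1171]
ee_rot: [-0.002, 1.0, -0.001, 0.005]
contact_force: [9.5, 8.1, -1.7]
width: 0.0187
```

drive_tool(
  targets=[0, 0, 0, -6.9, 4.7, 0, 0.1, 0, 0, 0, -6.2, 5.6, 0, 0.1, 0, 0, 0, -5.3, 6.5, 0, 0.1, 0, 0, 0, -4.4, 7.1, 0, 0.1, 0, 0, 0, -3.4, 7.7, 0, 0.1, 0, 0, 0, -2.3, 8.0, 0, 0.1, 0, 0, 0, -1.1, 8.3, 0, 0.1],
)

```text
clock: 16.75
position: [0.4835, -0.1086, 0.1169]
ee_rot: [-0.003, 1.0, -0.001, 0.0]
contact_force: [1.5, 12.6, 6.1]
width: 0.0187
```

drive_tool(
  targets=[0, 0, 0, 0.1, 8.4, 0, 0.1, 0, 0, 0, 1.2, 8.3, 0, 0.1, 0, 0, 0, 2.3, 8.0, 0, 0.1, 0, 0, 0, 3.5, 7.6, 0, 0.1, 0, 0, 0, 4.4, 7.1, 0, 0.1, 0, 0, 0, 5.5, 6.4, 0, 0.1, 0, 0, 0, 6.2, 5.6, 0, 0.1, 0, 0, 0, 7.0, 4.6, 0, 0.1],
)

```text
clock: 17.75
position: [0.5083, -0.1656, 0.1168]
ee_rot: [-0.002, 1.0, 0.0, -0.005]
contact_force: [-11.3, 5.7, 14.1]
width: 0.0186
```

drive_tool(
  targets=[0, 0, 0, 7.5, 3.6, -0.5, 0.1, 0, 0, 0, 8.0, 2.6, 0, 0.1, 0, 0, 0, 8.2, 1.4, 0, 0.1, 0, 0, 0, 4, 0.3, 0, 0.1],
)

```text
clock: 18.25
position: [0.5356, -0.176, 0.1168]
ee_rot: [0.0, 1.0, 0.001, -0.006]
contact_force: [-12.4, -0.8, 10.0]
width: 0.0189
```

drive_tool(
  targets=[0, 0, 0, 0, 0, 0, 0.1, 0, 0, 0, 0, 0, 0, 0.1, 0, 0, 0, 0, 0, 0, 0.1],
)

```text
clock: 18.62
position: [0.5362, -0.1761, 0.1169]
ee_rot: [0.0, 1.0, 0.0, -0.005]
contact_force: [-10.0, -1.2, 8.6]
width: 0.0188
```

drive_tool(
  targets=[0, 0, 0, 4, 0, 0, 0.1, 0, 0, 0, 3, 0, 0, 0.1, 0, 0, 0, 0, 0, 0, 0.1, 0, 0, 0, 0, 0, 0, 0.1],
)

```text
clock: 19.12
position: [0.5428, -0.1765, 0.1169]
ee_rot: [0.0, 1.0, 0.0, -0.006]
contact_force: [-10.6, -2.0, 8.1]
width: 0.0189
```

drive_tool(
  targets=[0, 0, 0, 0, 0, 0, 0.1, 0, 0, 0, 0, 0, 0, 0.1],
)

```text
clock: 19.38
position: [0.5428, -0.1765, 0.1169]
ee_rot: [0.0, 1.0, 0.0, -0.006]
contact_force: [-10.3, -1.4, 8.8]
width: 0.0184
```

drive_tool(
  targets=[0, 0, 0, 2.2, 0, 0, 0.1, 0, 0, 0, 0, 0, 0, 0.1, 0, 0, 0, 0, 0, 0, 0.1],
)

```text
clock: 19.75
position: [0.5448, -0.1765, 0.1169]
ee_rot: [0.0, 1.0, 0.0, -0.006]
contact_force: [-11.1, -1.0, 9.3]
width: 0.0189
```

Run:
```python
from h import *
a=get_image("scene");s=get_state();print(s["position"],s["contact_force"])
a=cv2.resize(a[110:250,180:300],(514,600),interpolation=2)[:,:,::-1]
cv2.imwrite("pics/s9.png",a)
```

```text
[ 0.54482042 -0.17645613  0.11686827] [-10.51171179  -1.31696813   9.35544405]
```

View pics/s9.png

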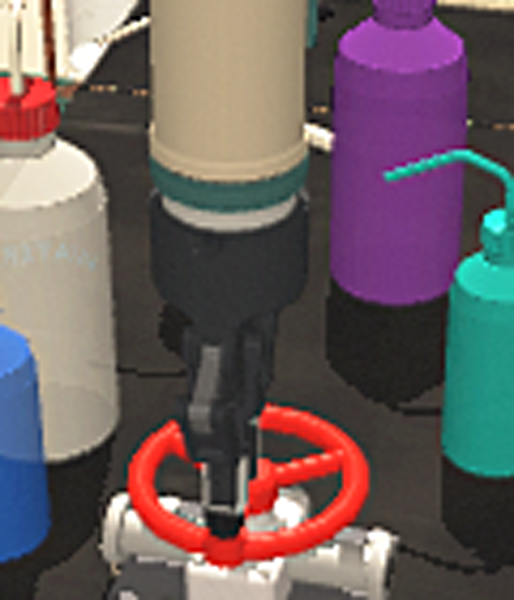

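drive_tool(
  targets=[0, 0, 0, -4, 0, 0, 0.1, 0, 0, 0, -1, 0, 0, 0.1, 0, 0, 0, 0, 0, 0, 0.1],
)

```text
clock: 20.18
position: [0.5445, -0.1764, 0.117]
ee_rot: [0.0, 1.0, -0.0, -0.001]
contact_force: [-2.7, -1.5, 2.7]
width: 0.019
```

drive_tool(
  targets=[0, 0, 0, 0, 0, 0, 0.4, 0, 0, 0, 0, 0, 0, 0.7, 0, 0, 0, 0, 0, 0, 1, 0, 0, 0, 0, 0, 0, 1, 0, 0, 0, 0, 0, 0, 1, 0, 0, 0, 0, 0, -30, 1, 0, 0, 0, 0, 0, -50, 1, 0, 0, 0, 0, 0, -60, 1, 0, 0, 0, 0, 0, -40, 1, 0, 0, 0, 0, 0, 0, 1],
)

```text
clock: 21.42
position: [0.5468, -0.1767, 0.3015]
ee_rot: [0.002, 1.0, -0.0, 0.004]
contact_force: [0.2, -0.3, -0.3]
width: 0.0852
```

Run:
```python
from h import *
a=get_image("scene");s=get_state();print(s["position"],s["contact_force"],s["width"])
cv2.imwrite("pics/s10.png",a[:,:,::-1])
a=cv2.resize(a[110:250,180:300],(514,600),interpolation=2)[:,:,::-1]
cv2.imwrite("pics/s11.png",a)
for th in(262,267,272,277):
    for z in(.154,.087): print(th,z,proj("scene",[.5400+.06*np.cos(np.radians(th)),-.117+.06*np.sin(np.radians(th)),z]))
```

```text
[ 0.54565473 -0.1761782   0.29883073] [ 0.88448857  0.91364551 -0.51537166] 0.08549068024190627
262 0.154 [227.4774596  210.01349813]
262 0.087 [228.2177812  234.17921012]
267 0.154 [229.75604071 210.43336015]
267 0.087 [230.41519833 234.61236583]
272 0.154 [232.10023677 210.73494676]
272 0.087 [232.67546923 234.92291884]
277 0.154 [234.48973455 210.91532181]
277 0.087 [234.97909285 235.1078675 ]
```

View pics/s10.png

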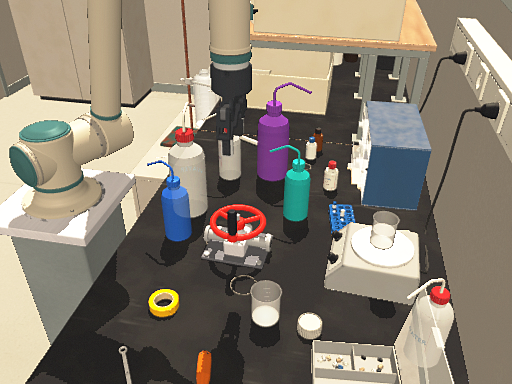

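View pics/s11.png

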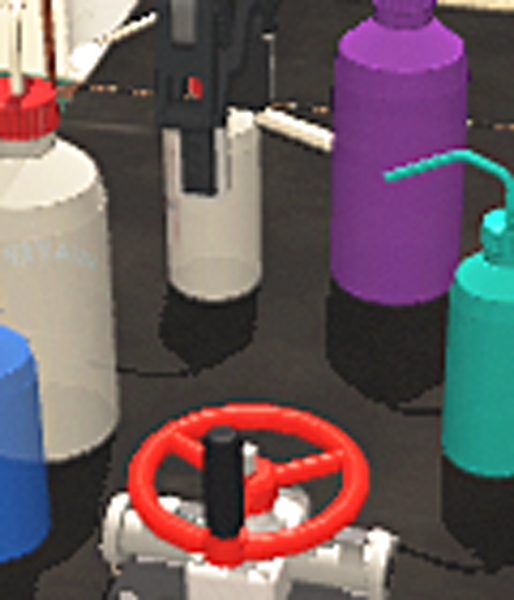

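```bash
python3 -c "
from rig import *
print(sign_off())"
```

```text
the job is handed in; nothing more can be done
None
```

I moved the wash bottle clear of the wheel, opened the valve by about one full turn of its screw, and handed the job in at about 21.5 s of the 72 s allowed.

- **Bottle:** I lifted it by the neck and stood it upright near (0.44, 0.21), about 34 cm from the wheel's centre. The last scene picture shows it still standing there. The other loose things look where they were.
- **Valve:** I pinched the crank and turned it anticlockwise. It ran loose for about 134°, then met the screw at a crank angle of about 271–272° by the rising force. I drove it on at about 12.5 N and stopped at a measured 632°. I then eased the force to about 3 N, let go and rose clear.
- **Last checks:** In the final picture the handle sits at the pixel expected for 272° (handle top at about (232, 211)). The gripper was open and clear, with no contact force beyond about 1 N of noise.
- **Uncertainty:** The meeting point was felt in 8° steps. I took it from the force at the end of a step, so the one turn is good to perhaps ±3°. The picture confirms where the crank stopped, not how far the screw itself turned.

No check failed or disagreed.

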